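Pack the red valve from the cluttered crate

TASK

Dig the valve with the red coils out of the blue crate and lay it gently, flat and lengthwise, in the free lane of the carton on the scale, beside the green valve, top side still up. Shift the aluminium profiles lying over it out of the way first; in the end both profiles and the other two valves lie wholly inside the crate, wherever there is room. Leave the green valve and the things on the bench alone.

Things in the scene. Friction and masses are not known exactly. Their poses are not given: they have to be found in the camera images.
- valve_red: a hydraulic valve, 170 long x 44 wide x 44 tall, about 0.75 kg: plain steel block in the middle (66 long), a square RED coil at each end; flat top all along. Origin: centre of its underside; x = its long axis, z up. THE PART TO PACK. At the start it is one of three valves lying side by side on the floor of the blue crate (any of the three places), partly under the aluminium profiles.
- valve_black: a hydraulic valve, 170 long x 44 wide x 44 tall, about 0.75 kg: plain steel block in the middle (66 long), a square BLACK coil at each end; flat top all along. Origin: centre of its underside; x = its long axis, z up. Lies in the crate and must stay in it.
- valve_white: a hydraulic valve, 170 long x 44 wide x 44 tall, about 0.75 kg: plain steel block in the middle (66 long), a square WHITE coil at each end; flat top all along. Origin: centre of its underside; x = its long axis, z up. Lies in the crate and must stay in it.
- valve_packed: a hydraulic valve, 170 long x 44 wide x 44 tall, about 0.75 kg: plain steel block in the middle (66 long), a square GREEN coil at each end; flat top all along. Origin: centre of its underside; x = its long axis, z up. Already packed, lies in one of the two lanes of the carton and is to stay there untouched.
- profile_long: offcut of aluminium profile, 30 x 30 section, 190 long, 0.18 kg. Origin: centre of its underside; x = its long axis. At the start it lies loose across the tops of the valves in the crate.
- profile_short: offcut of aluminium profile, 30 x 30 section, 130 long, 0.12 kg. Origin: centre of its underside; x = its long axis. At the start it lies loose across the tops of two or three of the valves, parallel to the long one and some 90 mm from it.
- crate: open blue plastic crate, fixed: 250 (its x) x 400 (its y) x 80 high outside, walls and floor 5 thick (inside 240 x 390). Origin: centre of its underside. The three valves lie on its floor roughly along its x, centred near y = -138, -60 and +18 mm; the strip from about y = +50 to its +y wall (+195) is empty. It may stand to the left or right of the robot's centre line.
- scale: bench scale with a square steel pan, fixed: 260 x 260, pan top 60 above the bench. Origin: centre of its underside. It stands on the other side from the crate.
- carton: open cardboard carton standing on the scale pan, fixed: 218 (its x) x 212 (its y) x 55 high outside, walls and floor 4 thick. A 4 mm divider along its x at y = 0, 51 high measured from the carton's underside, makes two lanes, each 210 long x 100 wide, centred at y = -52 and +52 mm. One lane holds the green valve, the other is free. Origin: centre of its underside.
- note: white paper delivery note, 150 x 85, lying on the floor of the free lane; it stays and the part goes on top of it (it has no thickness to speak of and offers no resistance). Origin: its centre.
- pen_cup: bystander: black pen cup, 68 diameter, 95 high, with pens up to 140 high. Origin: centre of its underside.
- label_roll: bystander: white label roll standing on its flat end, 90 diameter, 60 high. Origin: centre of its underside.
- calculator: bystander: grey desk calculator, 150 x 85 x 25 high. Origin: centre of its underside.
There are look-alikes about, which are no part of the job. What is shaped like the valve_black but pink or yellow is not meant.

How it is judged:
By the outcome, as a careful person would: the job done as asked, in the order asked, and still so for the second after the job is handed in, with the robot touching nothing.
It also fails if it takes over 72 s, if anything falls off the work surface, if the arm or the gripper's body presses on something with over 40 N, if the wrist force passes 120 N, or if a joint passes its speed limit or range.

ROBOT

A 7-joint arm with a two-finger parallel gripper is mounted at the origin on the work surface. World frame = base frame: x ahead of the robot, y to its left, z up, the work surface at z = 0. Lengths are in m, angles in rad, forces in N, time in s.
With the tool pointing down it reaches from about 0.425 to 0.875 m from the base axis. Payload 4.7 kg.
Tool frame: the origin (TCP) lies at the very end of the fingers, on their centre line; the grasp point (between the pads) lies 19 mm behind it; z points along the fingers, y is the line along which they close (so a half turn about z gives the same grasp; the last joint's range is limited). The gripper opens to 87 mm and grips with 3 to 60 N. Pads are 19 mm wide; open, the fingers measure 117 mm over their backs; the gripper's body (75 mm by 190 mm) begins 51 mm behind the grasp point.
Start: joints at [1.262, 0.321, -0.07, 1.45, 0.023, 1.371, -0.057], TCP at [0.206, -0.616, 0.19] pointing down, gripper open.
Joint ranges: [-2.86, 2.86], [-0.3, 2.09], [-1.38, 1.24], [0.06, 2.45], [-1.56, 4.7], [0.09, 2.05], [-2.69, 2.69]. Speed limits (rad/s): [2.57, 2.57, 3.14, 3.14, 3.14, 3.14, 3.14].

INTERFACE

Orientations are given as a rotation vector (axis times angle).
In Python, from bench import get_state, get_image, get_calibration, close_job gives the robot as it stands.
- The arm moves only by the shell command python3 -m crank 'ROWS' [FORCE]. ROWS is JSON, a list of rows, each a list of 5 numbers: the opening, from 0 (shut) to 1 (fully open), then the shift along the world's x, y, z in units of 0.2 m (1.0 is 0.2 m), then the turn about the world's z in units of 2 pi rad (1.0 is 2 pi rad). A call has 1 to 5 rows; each row is the pose to reach, as a shift and turn from the pose commanded when the call began, turning the shorter way round; what a row does not reach only later rows make up. A row lasts 1/8 s, in which the tool goes at most 62.5 mm and 10.7 degrees, less where a joint would pass 70% of its speed; a pose out of reach is approached as far as the arm can. A call with a number of a shift or a turn outside -1 to 1 is refused whole. A call with a gripper value outside its range is refused whole. The fingers move at their own pace and stop on an object; FORCE is the grip in N (left out, the last holds). Time passes only in rows, so rows that repeat a pose let the fingers close. It gives the time, the measured TCP pose, the force, the opening and the grip force at its end, in the units of the state.
- get_state(): the state, without advancing time (a new reading comes with each control period).
- get_image(name): name is "side" or "top"; returns the picture (400x640x3 uint8, red, green, blue); there is no depth.
- get_calibration(name): a dict with "fovy" (degrees; the focal length in pixels is half the picture's height over the tangent of half this angle, whatever the lens; pixels are square), "cx", "cy" (the principal point, pixels), "R" (3x3) and "t" (3): a world point X has camera coordinates R X + t. Camera axes: x right, y down, z forward; pixel columns grow to the right and rows downward; lengths in m; the calibration is good to about 2 mm. A picture is of the moment at which its call begins. get_calibration takes no time and is no camera call.
- close_job(): hands the job in; it is judged then, once.
The state is a dict: "time": time; "joint_positions": joint angles; "qd": joint speeds; "joint_torque": joint torques, N m; "position": TCP position; "tool_rot": TCP orientation; "ft_force": force on the tool from outside, world axes, zero at the start; "torque": the same for the moment, N m; "grip_width": opening from 0.0 (shut) to 1.0 (fully open); "grip_force": force on a finger pad.
Only numpy, scipy, OpenCV 4.12 (cv2) and the standard library are available. Lean on these libraries where they do the work, as an engineer would, in place of code of your own. Each camera call takes 0.05 s, during which the arm holds its last target. There are 200 camera calls.

## Working session

There is one attempt and no reset: what is moved stays moved. The work goes in short steps, Python scripts to look and compute and a shell command to move; the robot and the scene stay as the last step left them, time stands still between calls to the robot, and variables do not carry over. Pictures are saved under pics/ and viewed, at most 10 in all, crops included, and the job is handed in when it is done.

```bash
mkdir -p pics
cat > h.py <<'E'
import numpy as np,cv2
from bench import *
def ray(n,uv,z):
    c=get_calibration(n);R=np.array(c["R"]);t=np.array(c["t"]);f=200/np.tan(np.radians(c["fovy"])/2)
    o=-R.T@t;out=[]
    for u,v in uv:
        d=R.T@np.array([(u-c["cx"])/f,(v-c["cy"])/f,1]);out.append(o+d*(z-o[2])/d[2])
    return np.array(out)
def proj(n,P):
    c=get_calibration(n);R=np.array(c["R"]);t=np.array(c["t"]);f=200/np.tan(np.radians(c["fovy"])/2)
    q=np.array(P)@R.T+t;return np.c_[q[:,0]/q[:,2]*f+c["cx"],q[:,1]/q[:,2]*f+c["cy"]]
def save(n,f):
    im=get_image(n);cv2.imwrite("pics/"+f,im[:,:,::-1]);return im
E
python3 - <<'E'
from h import *
print(get_calibration("top"),get_calibration("side"))
a=save("top","t0.png");b=save("side","s0.png")
s=get_state();print(s["time"],s["position"],s["tool_rot"],s["ft_force"])
E
```

```text
{'fovy': 53.74764078249259, 'cx': 321.3563839892693, 'cy': 193.41461514844488, 'R': array([[-1.16462213e-01, -9.93195123e-01,  3.02702061e-05],
       [-9.69382349e-01,  1.13663289e-01, -2.17666071e-01],
       [ 2.16181440e-01, -2.53792157e-02, -9.76023299e-01]]), 't': array([-0.08504831,  0.51204741,  1.09147611])} {'fovy': 47.855690737888544, 'cx': 317.33683203274984, 'cy': 198.64459982334526, 'R': array([[-0.97921821, -0.20235688,  0.01354234],
       [-0.14429877,  0.64823678, -0.74764092],
       [ 0.14251164, -0.73405774, -0.66396511]]), 't': array([0.46030572, 0.20845808, 1.03832895])}
0.1 [ 0.20593523 -0.61592069  0.1885584 ] [-3.09907584e+00 -5.04556663e-01  6.28744484e-04] [-1.08385564  0.17282471  0.32922484]
```

View pics/t0.png

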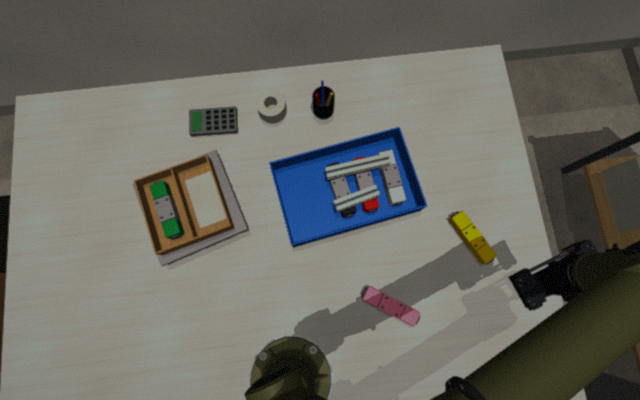

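View pics/s0.png

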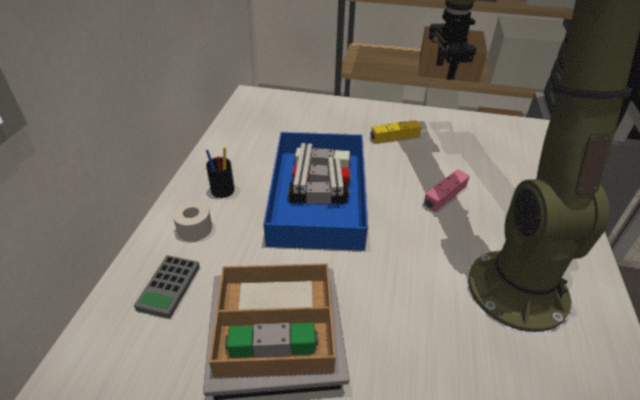

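The top view shows the crate at about (271–425, 129–245), with black, red (middle, about (365,180)) and white valves from left to right. The long profile runs (326,172)–(394,158) and the short one (336,206)–(379,192). The carton's free lane, with the note, is at about (207,200); the green valve is at (165,210). The side view agrees.

Run:
```python
import cv2
a=cv2.imread("pics/t0.png")
c=cv2.resize(a[122:252,262:432],None,fx=4.7,fy=4.5,interpolation=cv2.INTER_CUBIC)
c=cv2.resize(a[122:252,262:432],None,fx=4.5,fy=4.5,interpolation=cv2.INTER_CUBIC)
for i in range(270,432,20): cv2.putText(c,str(i),(int((i-262)*4.5),10),0,.4,(255,255,255));cv2.line(c,(int((i-262)*4.5),12),(int((i-262)*4.5),18),(255,255,255))
for i in range(130,252,20): cv2.putText(c,str(i),(0,int((i-122)*4.5)),0,.4,(255,255,255))
cv2.imwrite("pics/t0c.png",c)
c=cv2.resize(a[145:270,128:253],None,fx=4.5,fy=4.5,interpolation=cv2.INTER_CUBIC)
for i in range(130,252,20): cv2.putText(c,str(i),(int((i-128)*4.5),10),0,.4,(255,255,255))
for i in range(150,270,20): cv2.putText(c,str(i),(0,int((i-145)*4.5)),0,.4,(255,255,255))
cv2.imwrite("pics/t0k.png",c)
```

```text
(no output)
```

View pics/t0c.png

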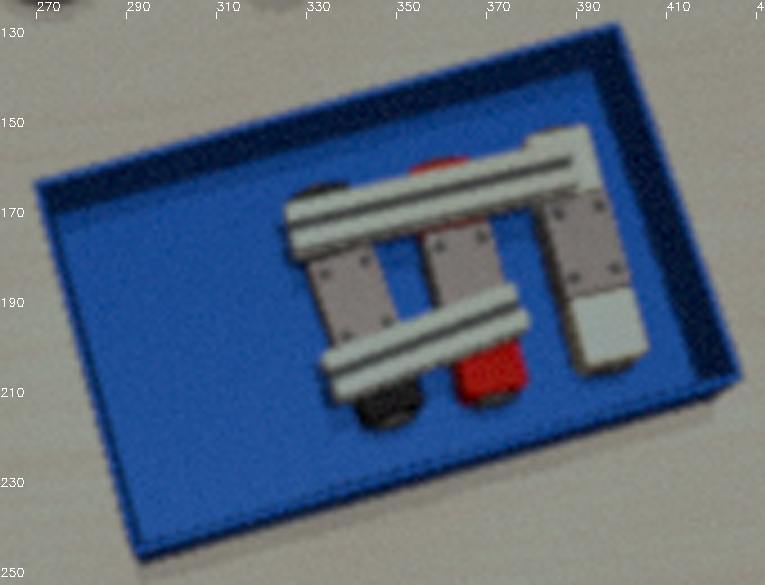

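View pics/t0k.png

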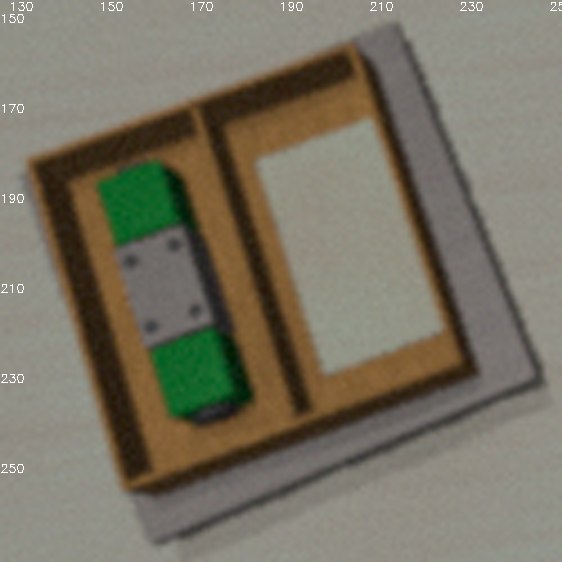

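The crate crop gives the rim corners, both profile grooves and the red valve's visible ends at px (440,162) and (492,395). The carton crop gives the rim corners, the divider (200,105)–(300,412) and the note corners.

Run:
```python
from h import *
np.set_printoptions(precision=4,suppress=True)
C=lambda l:[(262+x/4.5,122+y/4.5) for x,y in l]
K=lambda l:[(128+x/4.5,145+y/4.5) for x,y in l]
def seg(n,l,z):
    p=ray("top",l,z);d=p[1]-p[0];print(n,"ctr",p.mean(0)[:2],"len",np.linalg.norm(d),"ang",np.degrees(np.arctan2(d[1],d[0])))
r=ray("top",C([(38,183),(617,25),(740,378),(138,560)]),.08);print("crate",r[:,:2],r.mean(0)[:2])
for i in range(4):
    d=r[(i+1)%4]-r[i];print(np.linalg.norm(d),np.degrees(np.arctan2(d[1],d[0])))
seg("long",C([(290,224),(572,159)]),.079)
seg("short",C([(328,368),(520,305)]),.079)
seg("red",C([(492,395),(440,162)]),.049)
seg("white",C([(614,358),(560,132)]),.049)
seg("black",C([(392,408),(318,188)]),.049)
r=ray("top",K([(28,160),(355,43),(475,375),(125,488)]),.115);print("carton",r[:,:2],r.mean(0)[:2])
for i in range(4):
    d=r[(i+1)%4]-r[i];print(np.linalg.norm(d),np.degrees(np.arctan2(d[1],d[0])))
seg("div",K([(300,412),(200,105)]),.111)
seg("green",K([(210,408),(130,172)]),.108)
seg("note",K([(383,352),(316,139)]),.064)
print("yaw ", (lambda v:cv2.Rodrigues(np.array(v))[0])(get_state()["tool_rot"]))
```

```text
crate [[ 0.6013 -0.0076]
 [ 0.6648 -0.3951]
 [ 0.4226 -0.4343]
 [ 0.3535 -0.0472]] [ 0.5106 -0.2211]
0.3926839072561322 -80.68330845365426
0.24537163469778123 -170.80421439679895
0.39321762884876604 100.12589352644696
0.2509264521629701 9.085547713022008
long ctr [ 0.5665 -0.2587] len 0.18756352268116486 ang -83.25022132866245
short ctr [ 0.4724 -0.2411] len 0.12875696324722613 ang -78.24946302712101
red ctr [ 0.5149 -0.2768] len 0.15990973818661455 ang 4.195852455956138
white ctr [ 0.528  -0.3589] len 0.156409792844974 ang 4.167732059712343
black ctr [ 0.5102 -0.2029] len 0.1547566529195126 ang 10.877953120861337
carton [[0.5825 0.3692]
 [0.6347 0.1648]
 [0.4173 0.1044]
 [0.3742 0.3149]] [0.5022 0.2383]
0.21100036516517984 -75.68540007699636
0.22563845339782684 -164.48456308314107
0.2148869649890336 101.55273942648607
0.21523736120419845 14.605214016346503
div ctr [0.5074 0.2375] len 0.2059356558716935 ang 14.892866710471722
green ctr [0.4933 0.2877] len 0.1588208238851265 ang 16.077495595279352
note ctr [0.5187 0.1892] len 0.14845955737435462 ang 13.711172287585148
yaw  [[ 0.9484  0.3172 -0.0007]
 [ 0.3172 -0.9484  0.0016]
 [-0.0001 -0.0018 -1.    ]]
```

```bash
python3 -m crank '[[0.6,0.9,0.9,0,0.108],[0.6,0.9,0.9,0,0.108],[0.6,0.9,0.9,0,0.108],[0.6,0.9,0.9,0,0.108],[0.6,0.9,0.9,0,0.108]]' 20; python3 -m crank '[[0.6,0.9,0.89,0,0.109],[0.6,0.9,0.89,0,0.109],[0.6,0.9,0.89,0,0.109],[0.6,0.9,0.89,0,0.109],[0.6,0.9,0.89,0,0.109]]'
```

```text
time: 0.72
position: [0.3912, -0.4308, 0.1895]
tool_rot: [-2.747, -1.522, -0.004]
ft_force: [-0.2, -0.8, 0.3]
grip_width: 0.619
grip_force: 0.0
time: 1.35
position: [0.5693, -0.2524, 0.1891]
tool_rot: [-2.078, -2.354, -0.006]
ft_force: [-0.6, -0.2, 0.2]
grip_width: 0.6
grip_force: 0.0
```

```bash
python3 -m crank '[[0.6,-0.015,-0.03,-0.3,0],[0.6,-0.015,-0.03,-0.5,0],[0.6,-0.015,-0.03,-0.6,0],[0.6,-0.015,-0.03,-0.655,0],[0.6,-0.015,-0.03,-0.655,0]]'; python3 -m crank '[[0.2,0,0,0,0],[0.2,0,0,0,0],[0.2,0,0,0,0],[0.2,0,0,0,0]]' 20
```

```text
time: 1.98
position: [0.5634, -0.2649, 0.0589]
tool_rot: [2.09, 2.345, 0.0]
ft_force: [0.5, 0.1, -0.6]
grip_width: 0.599
grip_force: 0.0
time: 2.48
position: [0.5633, -0.2645, 0.0589]
tool_rot: [2.089, 2.345, 0.0]
ft_force: [-0.0, -0.2, 0.3]
grip_width: 0.25
grip_force: 0.0
```

Run:
```python
from h import *
a=save("top","t1.png");b=save("side","s1.png")
s=get_state();print(s["time"],s["grip_width"],s["grip_force"],s["position"]);print(proj("side",[s["position"]]),proj("top",[s["position"]]))
c=cv2.resize(b[100:260,230:400],None,fx=2.35,fy=2.35,interpolation=cv2.INTER_CUBIC);d=cv2.resize(a[110:270,262:432],None,fx=2.35,fy=2.35,interpolation=cv2.INTER_CUBIC)
cv2.imwrite("pics/c1.png",np.hstack([c,d])[:,:,::-1])
```

```text
2.575 0.21456470064309213 0.0 [ 0.5631984  -0.26448832  0.05868171]
[[304.28920965 167.45762005]] [[359.39207892 167.3641995 ]]
```

View pics/c1.png

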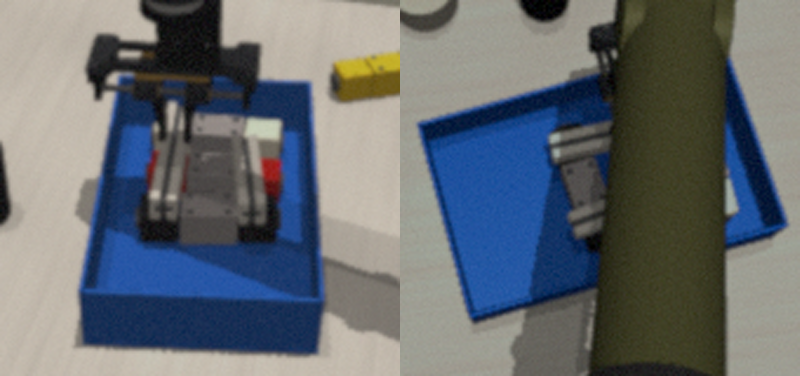

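The side crop shows the finger tips at about side pixel (306,157), astride the profile line but about 10 px above where the measured TCP projects. So the tips look too high, and the fingers closed on air. I'll check this offset against the start pictures.

Run:
```python
from h import *
P=[0.206,-0.616,0.19]
print(proj("side",[P,[.206,-.616,.21],[.206,-.616,.24]]),proj("top",[P,[.206,-.616,.21],[.206,-.616,.24]]))
Q=[.5632,-.2645,.0587];print(proj("side",[Q,[.5632,-.2645,.0787],[.5632,-.2645,.0887],[.5632,-.2845,.0587],[.5665,-.2587,.079]]))
a=cv2.imread("pics/t0.png")[225:325,480:600];b=cv2.imread("pics/s0.png")[0:100,395:515]
cv2.imwrite("pics/c2.png",np.hstack([cv2.resize(x,None,fx=3.3,fy=3.3,interpolation=cv2.INTER_CUBIC) for x in (a,b)]))
```

```text
[[442.11039455  81.36710573]
 [443.39911009  75.35659498]
 [445.37935281  66.12083286]] [[526.72736241 275.51061552]
 [530.96235608 275.38854014]
 [537.65276873 275.19568632]]
[[304.28954415 167.44993801]
 [304.24894191 161.77440198]
 [304.22831829 158.89155274]
 [305.85399964 163.26999362]
 [302.62868548 162.75485477]]
```

View pics/c2.png

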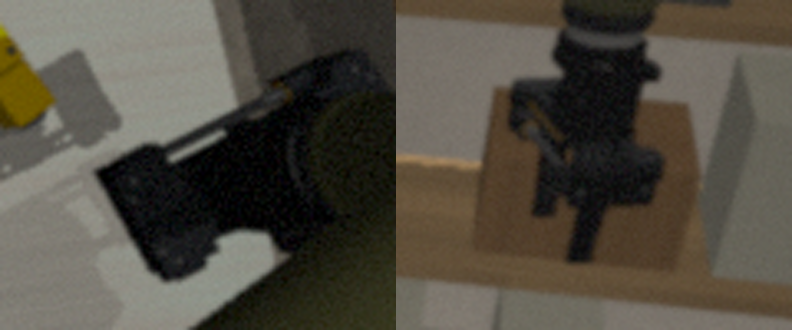

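Both pictures agree: the real tips sit about 30 mm higher than reported. I'll open and feel my way down in small steps.

```bash
python3 -m crank '[[0.6,0,0,0,0],[0.6,0,0,0,0],[0.6,0,0,0,0],[0.6,0,0,-0.05,0],[0.6,0,0,-0.1,0]]'; python3 -m crank '[[0.6,0,0,-0.025,0],[0.6,0,0,-0.025,0]]';python3 - <<'E'
from h import *
b=get_image("side")
cv2.imwrite("pics/c3.png",cv2.resize(b[100:220,240:390],None,fx=4.5,fy=4.5,interpolation=cv2.INTER_CUBIC)[:,:,::-1])
s=get_state();print(s["time"],s["position"],s["ft_force"],proj("side",[s["position"]]))
E
```

```text
time: 3.2
position: [0.5629, -0.2644, 0.0377]
tool_rot: [-2.089, -2.346, 0.0]
ft_force: [-1.0, 1.1, -0.1]
grip_width: 0.586
grip_force: 0.0
time: 3.45
position: [0.5627, -0.2642, 0.0327]
tool_rot: [-2.089, -2.345, 0.0]
ft_force: [0.5, -0.3, 0.8]
grip_width: 0.6
grip_force: 0.0
3.5 [ 0.56304676 -0.26433854  0.03324055] [-0.02308892 -0.35670236 -0.75559094] [[304.37960353 174.54743337]]
```

View pics/c3.png

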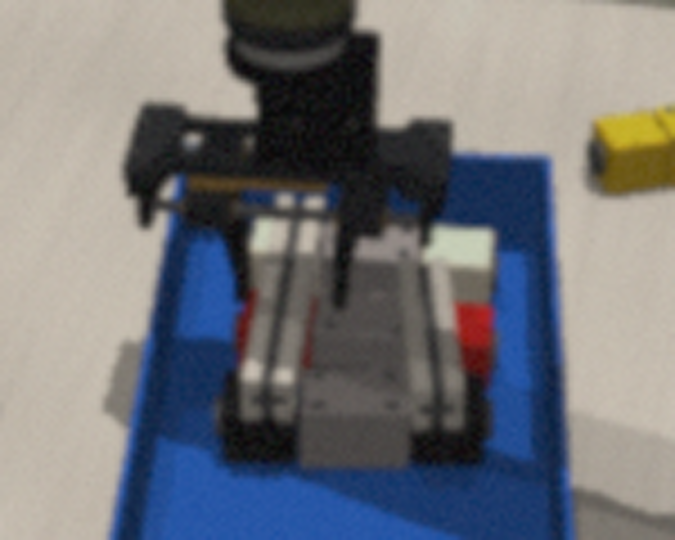

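The tips are now at about side pixel (305,167), either side of the profile and below its top. I'll close there.

```bash
python3 -m crank '[[0.2,0,0,0,0],[0.2,0,0,0,0],[0.2,0,0,0,0],[0.2,0,0,0,0]]' 25;  python3 -m crank '[[0.2,0,0,0,0],[0.2,0,0,0.1,0],[0.2,0,0,0.35,0],[0.2,0,0,0.6,0],[0.2,0,0,0.6,0]]'
```

```text
time: 4.0
position: [0.5639, -0.2645, 0.034]
tool_rot: [2.088, 2.345, 0.001]
ft_force: [1.3, -0.2, 1.4]
grip_width: 0.338
grip_force: 25.0
time: 4.62
position: [0.566, -0.2654, 0.1597]
tool_rot: [2.084, 2.339, 0.003]
ft_force: [-0.1, -0.5, -1.2]
grip_width: 0.339
grip_force: 25.0
```

```bash
python3 -m crank '[[0.2,-0.07,0.13,0,-0.025],[0.2,-0.14,0.26,0,-0.05],[0.2,-0.21,0.39,0,-0.075],[0.2,-0.28,0.52,0,-0.1],[0.2,-0.35,0.65,0,-0.125]]'; python3 -m crank '[[0.2,0,0,0,-0.025],[0.2,0,0,0,-0.05],[0.2,0,0,0,-0.075],[0.2,0,0,0,-0.1],[0.2,0,0,0,-0.117]]'; python3 -m crank '[[0.2,0,0,0,0],[0.2,0,0,0,0]]'
```

```text
time: 5.25
position: [0.4914, -0.1334, 0.1528]
tool_rot: [-2.831, -1.36, 0.003]
ft_force: [1.2, -0.1, -1.7]
grip_width: 0.343
grip_force: 25.0
time: 5.88
position: [0.4919, -0.1342, 0.1528]
tool_rot: [-3.131, -0.254, 0.004]
ft_force: [-0.2, 0.0, -0.7]
grip_width: 0.337
grip_force: 25.0
time: 6.12
position: [0.4926, -0.1344, 0.1532]
tool_rot: [-3.13, -0.263, 0.002]
ft_force: [-0.4, 0.4, -1.7]
grip_width: 0.344
grip_force: 25.0
```

```bash
python3 -m crank '[[0.2,0.01,0,-0.25,0],[0.2,0.01,0,-0.45,0],[0.2,0.01,0,-0.6,0],[0.2,0.01,0,-0.7,0],[0.2,0.01,0,-0.77,0]]'; python3 -m crank '[[0.2,0,0,-0.015,0],[0.2,0,0,-0.03,0],[0.2,0,0,-0.04,0],[0.2,0,0,-0.045,0]]'
```

```text
time: 6.75
position: [0.4945, -0.1343, -0.0015]
tool_rot: [-3.13, -0.261, 0.002]
ft_force: [0.0, -0.2, -1.6]
grip_width: 0.34
grip_force: 25.0
time: 7.25
position: [0.4956, -0.1346, -0.009]
tool_rot: [3.13, 0.26, 0.001]
ft_force: [-0.1, 0.6, -1.9]
grip_width: 0.34
grip_force: 25.0
```

```bash
python3 -m crank '[[0.2,0,0,-0.007,0],[0.5,0,0,-0.007,0],[0.5,0,0,-0.007,0],[0.5,0,0,-0.007,0]]'; python3 -m crank '[[0.5,0,0,0.2,0],[0.5,0,0,0.5,0],[0.5,0,0,0.8,0],[0.5,0,0,0.8,0],[0.6,0,0,0.8,0]]'
python3 - <<'E'
from h import *
a=save("top","t4.png");b=save("side","s4.png")
s=get_state();print(s["time"],s["position"],s["ft_force"])
c=cv2.resize(b[100:260,230:400],None,fx=2.35,fy=2.35,interpolation=cv2.INTER_CUBIC);d=cv2.resize(a[110:270,262:432],None,fx=2.35,fy=2.35,interpolation=cv2.INTER_CUBIC)
cv2.imwrite("pics/c4.png",np.hstack([c,d])[:,:,::-1])
E
```

```text
time: 7.75
position: [0.4953, -0.1345, -0.0107]
tool_rot: [3.131, 0.26, 0.0]
ft_force: [-0.1, -0.9, -0.6]
grip_width: 0.486
grip_force: 0.0
time: 8.38
position: [0.4948, -0.1345, 0.1488]
tool_rot: [3.131, 0.26, -0.001]
ft_force: [-0.3, 0.8, -1.1]
grip_width: 0.548
grip_force: 0.0
8.475 [ 0.49395747 -0.13422241  0.1475039 ] [ 0.27865176  0.70442043 -1.06712073]
```

View pics/c4.png

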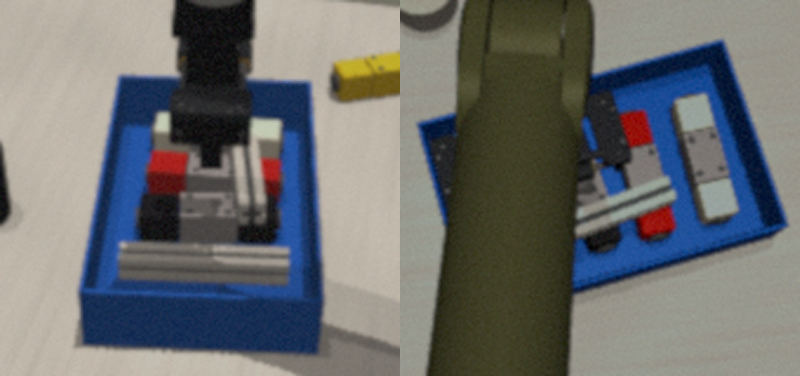

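The crop shows the long profile flat in the strip (side crop rows 243–283), the short profile still over the black and red valves, and both red coils visible in the top view. I'll work out the numbers from these pictures.

Run:
```python
from h import *
np.set_printoptions(precision=4,suppress=True)
S=lambda l:[(230+x/2.35,100+y/2.35) for x,y in l]
o=np.array([.5095,-.221]);a=np.radians(9.5);M=np.array([[np.cos(a),np.sin(a)],[-np.sin(a),np.cos(a)]])
L=lambda p:(np.array(p)[:,:2]-o)@M.T
print("long back",L(ray("side",S([(120,243),(287,246)]),.035)),"front top",L(ray("side",S([(119,264),(290,265)]),.035)),"front bot",L(ray("side",S([(120,280),(289,283)]),.005)))
r=ray("side",S([(120,78),(308,83),(322,300),(82,292)]),.08);print("crate by side",r[:,:2],r.mean(0))
for n,f in (("top","t4.png"),("side","s4.png")):
    im=cv2.imread("pics/"+f).astype(int);B,G,R=im[...,0],im[...,1],im[...,2]
    m=((R>130)&(G<70)&(B<70)).astype(np.uint8)
    k,_,st,ce=cv2.connectedComponentsWithStats(m)
    for i in range(1,k):
        if st[i,4]>15:
            ys,xs=np.where(_==i);w=ray(n,np.c_[xs,ys],.049)[:,:2]
            print(n,st[i],ce[i],"world",w.mean(0),L(w).min(0),L(w).max(0))
s0=np.array([.4724,-.2411]);print("short",L([s0]))
```

```text
long back [[ 0.0999  0.0764]
 [-0.0884  0.0714]] front top [[ 0.0976  0.1108]
 [-0.0911  0.1025]] front bot [[ 0.0983  0.1053]
 [-0.092   0.1002]]
crate by side [[ 0.6633 -0.3872]
 [ 0.4251 -0.4297]
 [ 0.3599 -0.0431]
 [ 0.599  -0.002 ]] [ 0.5118 -0.2155  0.08  ]
top [357 158  12  14 123] [362.3252 164.252 ] world [ 0.5745 -0.2758] [ 0.035  -0.0792] [ 0.075  -0.0507]
top [365 199  14  10 101] [371.3069 203.7723] world [ 0.4527 -0.2851] [-0.0787 -0.0723] [-0.0545 -0.0342]
side [293 164  17  10 136] [301.3971 168.5809] world [ 0.5729 -0.2699] [ 0.0328 -0.0802] [ 0.0775 -0.0383]
side [342 167   7  10  62] [345.129  171.6935] world [ 0.4488 -0.2831] [-0.0785 -0.0729] [-0.0612 -0.0313]
short [[-0.0399 -0.0137]]
```

```bash
python3 -m crank '[[0.6,-0.02,-0.1,0,0.028],[0.6,-0.04,-0.2,0,0.056],[0.6,-0.06,-0.3,0,0.084],[0.6,-0.08,-0.42,0,0.112],[0.6,-0.105,-0.535,0,0.14]]'; python3 -m crank '[[0.6,0,0,0,0.029],[0.6,0,0,0,0.058],[0.6,0,0,0,0.087],[0.6,0,0,0,0.116],[0.6,0,0,0,0.116]]';  python3 -m crank '[[0.6,0,0,0,0],[0.6,0,0,0,0]]'
```

```text
time: 9.1
position: [0.473, -0.2417, 0.1472]
tool_rot: [-2.715, -1.575, 0.002]
ft_force: [-0.5, -0.3, -0.3]
grip_width: 0.601
grip_force: 0.0
time: 9.72
position: [0.4733, -0.241, 0.1475]
tool_rot: [-1.985, -2.431, 0.0]
ft_force: [-0.1, -0.1, -0.9]
grip_width: 0.599
grip_force: 0.0
time: 9.98
position: [0.474, -0.2413, 0.1488]
tool_rot: [-1.986, -2.433, -0.0]
ft_force: [0.9, 1.4, 0.2]
grip_width: 0.601
grip_force: 0.0
```

```bash
python3 -m crank '[[0.6,0,0,-0.2,0],[0.6,0,0,-0.4,0],[0.6,0,0,-0.5,0],[0.6,0,0,-0.555,0],[0.6,0,0,-0.555,0]]'; python3 -m crank '[[0.2,0,0,0,0],[0.2,0,0,0,0],[0.2,0,0,0,0],[0.2,0,0,0,0]]' 25;  python3 -m crank '[[0.2,0,0,0,0],[0.2,0,0,0.1,0],[0.2,0,0,0.35,0],[0.2,0,0,0.6,0],[0.2,0,0,0.6,0]]'
```

```text
time: 10.6
position: [0.4739, -0.2413, 0.0379]
tool_rot: [-1.984, -2.435, 0.0]
ft_force: [-0.8, 0.2, 0.2]
grip_width: 0.601
grip_force: 0.0
time: 11.1
position: [0.4741, -0.2418, 0.0388]
tool_rot: [1.984, 2.435, -0.001]
ft_force: [-1.8, 0.2, 3.8]
grip_width: 0.339
grip_force: 24.9
time: 11.72
position: [0.4773, -0.2425, 0.1623]
tool_rot: [1.979, 2.429, 0.003]
ft_force: [0.1, 0.6, -1.4]
grip_width: 0.34
grip_force: 24.9
```

```bash
python3 -m crank '[[0.2,0,0.16,0,-0.028],[0.2,0.01,0.33,0,-0.056],[0.2,0.03,0.5,0,-0.084],[0.2,0.04,0.67,0,-0.112],[0.2,0.05,0.845,0,-0.14]]'; python3 -m crank '[[0.2,0,0,0,-0.029],[0.2,0,0,0,-0.058],[0.2,0,0,0,-0.087],[0.2,0,0,0,-0.116],[0.2,0,0,0,-0.116]]'; python3 -m crank '[[0.2,0,0,-0.1,0],[0.2,0,0,-0.3,0],[0.2,0,0,-0.5,0],[0.2,0,0,-0.6,0],[0.2,0,0,-0.6,0]]'
```

```text
time: 12.35
position: [0.4833, -0.0711, 0.1565]
tool_rot: [-2.835, -1.35, 0.002]
ft_force: [0.2, -1.1, -0.3]
grip_width: 0.339
grip_force: 24.9
time: 12.98
position: [0.4834, -0.0722, 0.1567]
tool_rot: [-3.13, -0.263, 0.003]
ft_force: [0.7, 0.4, -0.8]
grip_width: 0.339
grip_force: 24.9
time: 13.6
position: [0.4821, -0.0719, 0.036]
tool_rot: [-3.128, -0.265, 0.007]
ft_force: [-0.1, 0.2, -1.1]
grip_width: 0.336
grip_force: 24.9
```

```bash
python3 -m crank '[[0.2,0.01,0,-0.08,0],[0.2,0.01,0,-0.14,0],[0.2,0.01,0,-0.18,0],[0.2,0.01,0,-0.195,0],[0.2,0.01,0,-0.2,0]]'; python3 -m crank '[[0.5,0,0,0,0],[0.5,0,0,0,0],[0.5,0,0,0,0],[0.5,0,0,0,0]]'; python3 -m crank '[[0.5,0,0,0.2,0],[0.5,0,0,0.5,0],[0.5,0,0,0.8,0],[0.5,0,0.4,0.8,0],[0.5,0,0.8,0.8,0]]'
```

```text
time: 14.22
position: [0.4863, -0.0724, -0.0018]
tool_rot: [3.131, 0.26, 0.0]
ft_force: [-0.3, -0.2, -0.6]
grip_width: 0.338
grip_force: 24.9
time: 14.72
position: [0.4863, -0.0725, -0.0017]
tool_rot: [3.131, 0.26, 0.0]
ft_force: [0.9, -0.5, -0.0]
grip_width: 0.496
grip_force: 0.0
time: 15.35
position: [0.4869, 0.0534, 0.1594]
tool_rot: [3.13, 0.256, 0.004]
ft_force: [1.3, 0.3, -0.3]
grip_width: 0.504
grip_force: 0.0
```

Run:
```python
from h import *
a=save("top","t5.png");b=save("side","s5.png")
s=get_state();print(s["time"],s["position"],s["ft_force"])
c=cv2.resize(b[100:260,230:400],None,fx=2.35,fy=2.35,interpolation=cv2.INTER_CUBIC);d=cv2.resize(a[110:270,262:432],None,fx=2.35,fy=2.35,interpolation=cv2.INTER_CUBIC)
cv2.imwrite("pics/c5.png",np.hstack([c,d])[:,:,::-1])
np.set_printoptions(precision=4,suppress=True)
for n,im in (("top",a),("side",b)):
    im=im.astype(int);R,G,B=im[...,0],im[...,1],im[...,2]
    m=((R>130)&(G<70)&(B<70)).astype(np.uint8)
    k,_,st,ce=cv2.connectedComponentsWithStats(m)
    for i in range(1,k):
        if st[i,4]>15: 
            ys,xs=np.where(_==i);print(n,st[i],ce[i],ray(n,np.c_[xs,ys],.049)[:,:2].mean(0))
```

```text
15.45 [0.48564824 0.06103524 0.15915053] [-0.37940976  0.53972629  1.28138402]
top [354 158  15  15 171] [360.883  164.6257] [ 0.5738 -0.2714]
top [363 194  16  15 182] [370.4725 201.1099] [ 0.4608 -0.2838]
side [333 167  16  10 136] [341.     171.4853] [ 0.4604 -0.2815]
```

View pics/c5.png

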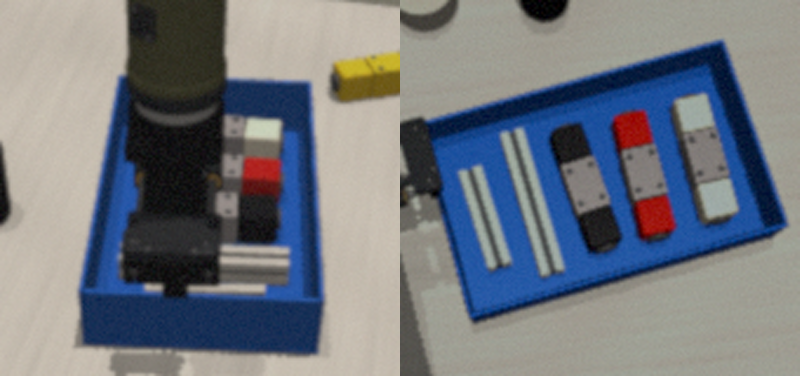

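The top view is clear: both profiles lie flat in the strip, and the red valve runs from crop (630,112) to (658,238) with clear gaps either side. Its centre is about (0.517, −0.278), at an angle of 6.3°.

```bash
python3 -m crank '[[0.68,0.16,-0.85,0,-0.009],[0.68,0.16,-0.85,0,-0.009],[0.68,0.16,-0.85,0,-0.009],[0.68,0.16,-0.85,0,-0.009],[0.68,0.16,-0.85,0,-0.009]]'; python3 -m crank '[[0.68,0,-0.3,0,0],[0.68,0,-0.6,0,0],[0.68,0,-0.84,0,0],[0.68,0,-0.84,0,0],[0.68,0,-0.84,0,0]]'
```

```text
time: 16.08
position: [0.5179, -0.1169, 0.1579]
tool_rot: [-3.136, -0.172, 0.001]
ft_force: [0.0, 0.3, -0.3]
grip_width: 0.68
grip_force: 0.0
time: 16.7
position: [0.5189, -0.283, 0.1582]
tool_rot: [-3.135, -0.176, -0.001]
ft_force: [0.7, 1.8, 0.5]
grip_width: 0.678
grip_force: 0.0
```

```bash
python3 -m crank '[[0.68,0,0.025,-0.3,0],[0.68,0,0.025,-0.5,0],[0.68,0,0.025,-0.5,0]]'; python3 -m crank '[[0.68,0,0,-0.1,0],[0.68,0,0,-0.2,0],[0.68,0,0,-0.28,0],[0.68,0,0,-0.33,0],[0.68,0,0,-0.335,0]]'
```

```text
time: 17.08
position: [0.5163, -0.2764, 0.0554]
tool_rot: [-3.132, -0.178, 0.008]
ft_force: [0.2, 0.3, 0.7]
grip_width: 0.684
grip_force: 0.0
time: 17.7
position: [0.5176, -0.2802, -0.0098]
tool_rot: [-3.136, -0.171, 0.002]
ft_force: [0.9, -0.2, -0.1]
grip_width: 0.682
grip_force: 0.0
```

```bash
python3 -m crank '[[0.4,0,0,0,0],[0.4,0,0,0,0],[0.4,0,0,0,0],[0.4,0,0,0,0]]' 40;  python3 -m crank '[[0.4,0,0,0.02,0],[0.4,0,0,0.1,0],[0.4,0,0,0.3,0],[0.4,0,0,0.6,0],[0.4,0,0,0.85,0]]'; python3 -m crank '[[0.4,0,0,0.15,0],[0.4,0,0,0.15,0]]'
```

```text
time: 18.2
position: [0.5185, -0.2789, -0.0082]
tool_rot: [-3.135, -0.172, -0.0]
ft_force: [-0.9, 5.1, 5.2]
grip_width: 0.496
grip_force: 40.0
time: 18.82
position: [0.5182, -0.2812, 0.1639]
tool_rot: [3.135, 0.171, 0.002]
ft_force: [0.9, -1.0, -6.7]
grip_width: 0.499
grip_force: 40.0
time: 19.08
position: [0.5198, -0.2817, 0.1945]
tool_rot: [3.133, 0.17, 0.008]
ft_force: [-0.2, -0.4, -7.0]
grip_width: 0.501
grip_force: 40.0
```

```bash
python3 -m crank '[[0.4,0,0.15,0,0.005],[0.4,0,0.4,0,0.01],[0.4,0,0.65,0,0.015],[0.4,0,0.9,0,0.02],[0.4,0,0.95,0,0.024]]'; python3 -m crank '[[0.4,0,0.25,0,0],[0.4,0,0.5,0,0],[0.4,0,0.75,0,0],[0.4,0,0.95,0,0],[0.4,0,0.95,0,0]]'; python3 -m crank '[[0.4,0,0.2,0,0],[0.4,0,0.38,0,0],[0.4,0,0.44,0,0],[0.4,0,0.44,0,0],[0.4,0,0.44,0,0]]'
```

```text
time: 19.7
position: [0.5167, -0.0838, 0.1893]
tool_rot: [-3.11, -0.422, 0.004]
ft_force: [0.7, -0.3, -6.0]
grip_width: 0.504
grip_force: 40.0
time: 20.32
position: [0.516, 0.1047, 0.1897]
tool_rot: [-3.111, -0.42, 0.004]
ft_force: [0.3, -0.7, -6.6]
grip_width: 0.5
grip_force: 40.0
time: 20.95
position: [0.5183, 0.1852, 0.1904]
tool_rot: [3.114, 0.403, -0.002]
ft_force: [1.0, -0.5, -7.3]
grip_width: 0.504
grip_force: 40.0
```

```bash
python3 -m crank '[[0.4,0,0.015,-0.15,0],[0.4,0,0.015,-0.3,0],[0.4,0,0.015,-0.45,0],[0.4,0,0.015,-0.55,0],[0.4,0,0.015,-0.6,0]]'; python3 -m crank '[[0.4,0,0,-0.03,0],[0.4,0,0,-0.05,0],[0.4,0,0,-0.065,0],[0.4,0,0,-0.075,0],[0.4,0,0,-0.075,0]]'
```

```text
time: 21.58
position: [0.518, 0.1893, 0.0701]
tool_rot: [3.115, 0.405, -0.002]
ft_force: [-0.4, -0.1, -6.0]
grip_width: 0.501
grip_force: 40.0
time: 22.2
position: [0.5182, 0.1905, 0.0562]
tool_rot: [3.115, 0.407, 0.0]
ft_force: [0.4, 0.5, -6.8]
grip_width: 0.502
grip_force: 40.0
```

Still carrying the full 6.8 N; I'll creep down 2 mm per step until the force changes.

```bash
python3 -m crank '[[0.4,0,0,-0.01,0],[0.4,0,0,-0.02,0],[0.4,0,0,-0.02,0]]'; python3 -m crank '[[0.4,0,0,-0.005,0],[0.4,0,0,-0.01,0],[0.4,0,0,-0.01,0]]'
```

```text
time: 22.58
position: [0.518, 0.1904, 0.0519]
tool_rot: [3.115, 0.407, -0.001]
ft_force: [-0.5, 1.0, -6.8]
grip_width: 0.499
grip_force: 40.0
time: 22.95
position: [0.5183, 0.1905, 0.0508]
tool_rot: [3.115, 0.407, 0.0]
ft_force: [-2.9, -1.1, 0.4]
grip_width: 0.503
grip_force: 40.0
```

```bash
python3 -m crank '[[0.62,0,0,0,0],[0.62,0,0,0,0],[0.62,0,0,0,0],[0.62,0,0,0,0]]'; python3 -m crank '[[0.62,0,0,0.1,0],[0.62,0,0,0.3,0],[0.62,0,0,0.5,0],[0.62,0,0,0.75,0],[0.62,0,0,0.75,0]]'; python3 -m crank '[[0.62,0,-0.3,0,0],[0.62,0,-0.6,0,0],[0.62,0,-0.9,0,0],[0.62,0,-0.9,0,0],[0.62,0,-0.9,0,0]]'
python3 - <<'E'
from h import *
a=save("top","t6.png");b=save("side","s6.png")
s=get_state();print(s["time"],s["position"],s["ft_force"])
c=cv2.resize(b[120:400,200:400],(400,560),interpolation=cv2.INTER_CUBIC);d=cv2.resize(a[120:320,128:271],(400,560),interpolation=cv2.INTER_CUBIC)
cv2.imwrite("pics/c6.png",np.hstack([c,d])[:,:,::-1])
E
```

```text
time: 23.45
position: [0.5184, 0.1906, 0.0503]
tool_rot: [-3.115, -0.407, -0.001]
ft_force: [-0.3, -0.8, -0.4]
grip_width: 0.617
grip_force: 0.0
time: 24.08
position: [0.5209, 0.1923, 0.206]
tool_rot: [-3.114, -0.408, -0.015]
ft_force: [-0.3, -0.3, -0.4]
grip_width: 0.62
grip_force: 0.0
time: 24.7
position: [0.518, 0.0113, 0.2003]
tool_rot: [-3.114, -0.407, -0.0]
ft_force: [-0.0, -0.0, -0.1]
grip_width: 0.62
grip_force: 0.0
24.8 [0.51808408 0.01263577 0.20036289] [-0.49949741  0.31167723  0.44178427]
```

View pics/c6.png

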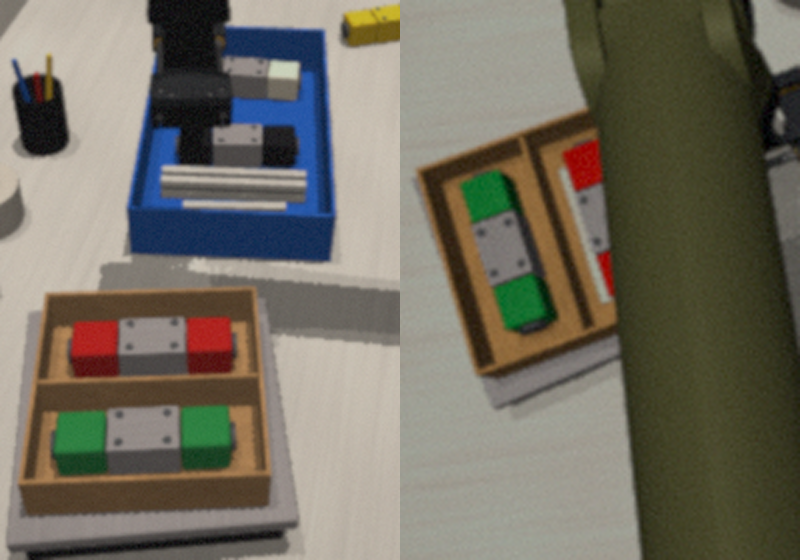

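The red valve lies flat, top up and lengthwise in the free lane (side crop (70–235, 318–377)). The green valve hasn't moved, both profiles and the black and white valves are in the crate, and the arm is clear, so I'm handing in.

```bash
python3 -c "
from bench import close_job
print(close_job())"
```

```text
the job is handed in; nothing more can be done
None
```

The red-coil valve lies flat and lengthwise, top side up, in the carton's free lane beside the untouched green valve; both profiles and the other two valves are in the crate, and I handed the job in at about 25 s.

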